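Spin the desk fan's blades to check that they run free

TASK

The round desk fan has been tilted to face the ceiling with its front guard off; check that its blades turn freely: give a blade a sideways flick counter-clockwise, as seen from above, so that they run on by themselves, going round at least once from where they stood, and then leave the fan untouched while they slow down to a standstill. Do not turn the blades of the square cooling fan that lies nearby, and do not shove the desk fan along or tip it up.

Things in the scene. Friction and masses are not known exactly. Their poses are not given: they have to be found in the camera images.
- desk_fan: Round white desk fan, 1.4 kg, standing loose, facing up, nothing above or around its blades. Origin: underside of its 140 mm round foot; z up along the rotor's axis. Wire rear guard 191 mm across, rim top 79 mm above the desk, below the blades. Grey rotor: hub 42 mm across, 84 to 118 mm above the desk; three pitched blades 46 mm wide reach 76 mm from the axis, 87 to 113 mm above the desk.
- fan_rotor (a joint): Angle of the desk fan's rotor, rad, counter-clockwise from above, no stops; -0.5 to 0.5 at the start. At 0 one blade points along the x axis of desk_fan, the others 120 degrees either side. Very free, 90 g: flicked at 3 rad/s it runs on for over one turn and takes several seconds to stop.
- square_fan: The other fan, to be left alone: a square-framed cooling fan lying flat, fixed, 130 x 130 x 38 mm metal frame, seven black blades inside the frame. Origin: centre of its underside.
- square_rotor (a joint): Angle of the square fan's rotor, rad, counter-clockwise from above; 0 at the start and to stay there (small disturbance allowed).

How it is judged:
On the way, in this order (a step that is already met when the one before it is completed fails the run):
1. the desk fan's blades run on counter-clockwise by themselves, faster than 1 rad/s, with the robot not touching the fan (contact force between desk_fan and the fingers below 0.05 N and contact force between desk_fan and the arm below 0.05 N and velocity of joint fan_rotor above 1 rad/s), for 0.4 s.
2. they slow down by themselves (0.2 to 0.8 rad/s, the robot not touching the fan) (contact force between desk_fan and the fingers below 0.05 N and contact force between desk_fan and the arm below 0.05 N and velocity of joint fan_rotor above 0.2 rad/s and not (velocity of joint fan_rotor above 0.8 rad/s)), for 0.3 s.
At the end, for the whole second after the job is handed in: The desk fan's rotor is at a standstill (under 0.06 rad/s) and untouched, its angle above 5.7 rad (about one turn counter-clockwise from the start); the square fan's rotor is within 0.35 rad of where it was; the desk fan stands upright (within 6 degrees) and within 30 mm of where it stood (distance of desk_fan from where it was at the start of the episode below 0.03 m and angle between desk_fan's own z axis and vertical below 0.1 rad and not (velocity of joint fan_rotor above 0.06 rad/s or velocity of joint fan_rotor below -0.06 rad/s) and contact force between desk_fan and the fingers below 0.05 N and contact force between desk_fan and the arm below 0.05 N and value of joint fan_rotor above 5.7 rad and not (value of joint square_rotor above 0.35 rad or value of joint square_rotor below -0.35 rad)).
It fails at once if the square fan's blades are turned by more than 0.35 rad (value of joint square_rotor above 0.35 rad or value of joint square_rotor below -0.35 rad).
It fails at once if the desk fan is shoved more than 30 mm (distance of desk_fan from where it was at the start of the episode above 0.03 m).
It fails at once if the desk fan is tipped more than 10 degrees (angle between desk_fan's own z axis and vertical above 0.18 rad).
It also fails if it takes over 58 s, if anything falls off the work surface, if the arm or the gripper's body presses on something with over 40 N, if the wrist force passes 120 N, or if a joint passes its speed limit or range.

ROBOT

A 6-joint arm with a two-finger parallel gripper is mounted at the origin on the work surface. World frame = base frame: x ahead of the robot, y to its left, z up, the work surface at z = 0. Lengths are in m, angles in rad, forces in N, time in s.
With the tool pointing down it reaches from about 0.3 to 0.875 m from the base axis. Payload 6.4 kg.
Tool frame: the origin (TCP) lies between the finger pads; the fingertips stand 11 mm ahead of it and the grasp point (between the pads) lies 8 mm behind it (ctrl.tcp_to_tips is the y of the fingertips in the tool frame, in m); y points along the fingers, x is the direction in which the jaws open and shut, and the axes are right-handed (so a half turn about y gives the same grasp; the last joint's range is limited). The gripper opens to 85 mm and grips with 20 to 120 N. Pads are 22 mm wide; open, the fingers measure 114 mm over their backs; the gripper's body (76 mm by 85 mm) begins 54 mm behind the grasp point. The pads swing forward as they close: fully open they stand 13 mm farther back than shut.
Start: joints at [-0.206, 0.181, 1.607, -0, 1.354, -0.206], TCP at [0.575, 0, 0.242] pointing down, gripper open.
Joint ranges: [-2.99, 2.99], [-0.89, 2.07], [0.3, 2.58], [-1.14, 4.28], [0, 2.63], [-3.12, 3.12]. Speed limits (rad/s): [2.57, 2.57, 3.01, 3.14, 3.14, 3.14].

INTERFACE

Orientations are given as a unit quaternion [w, x, y, z].
In Python, from bench import ctrl gives the robot as it stands.
- The arm moves only by the tool apply_moves, never from a script. Its argument "plan" is text: rows parted by semicolons, each of 7 numbers parted by spaces: the shift along the tool's x, y, z each as a share of 0.05 m, from -1 to 1, then the turn, a rotation vector about the tool's x, y, z each as a share of 0.12 rad, from -1 to 1, then the opening, from 0 (shut) to 1 (fully open). In form: dx dy dz wx wy wz claw; .... A call has exactly 5 rows; each row shifts and turns the commanded pose from where the row before left it, along the tool's axes as they then stand; what a row does not reach is not made up. A row lasts 1/10 s, in which the tool goes at most 50 mm and 8.59 degrees, less where a joint would pass 70% of its speed; a pose out of reach is approached as far as the arm can. A call with a number of a shift or a turn outside -1 to 1 is refused whole. A call with a gripper value outside its range is refused whole. The fingers move at their own pace and stop on an object; the grip force is fixed at half the most. Time passes only in rows, so rows that do not move let the fingers close, or fill a call up. It gives the time, the measured TCP pose, the force and the opening at its end, in the units of the state.
- ctrl.get_obs(): the state, without advancing time (a new reading comes with each control period).
- ctrl.camera(name): name is "scene" or "side" or "wrist"; returns the picture (384x512x3 uint8, red, green, blue); there is no depth.
- ctrl.get_calibration(name): a dict with "intrinsics" (3x3 intrinsics, pixels), "k1" (the pictures are not rectified: a ray, as slopes to the right and down, at radius r is drawn at 1 + k1 r^2 times it, then the intrinsics apply), "R" (3x3) and "t" (3): a world point X has camera coordinates R X + t. Camera axes: x right, y down, z forward; pixel columns grow to the right and rows downward; lengths in m; the calibration is good to about 2 mm. A picture is of the moment at which its call begins: read the wrist's pose just before it. get_calibration takes no time and is no camera call; for the wrist camera it gives the pose at the moment of the call.
- ctrl.hand_in(): hands the job in, once; it reports no verdict.
Trained networks look in the newest picture that a camera, given by its name, has taken for a name from the list of things; names that differ only in an ending like _2 or _b are one class to them, and where a whole thing is asked for, a point or a joint stands for the part that bears it (a point fixed in the world has none). Each returns a list of dicts, best first, with "score" (0 to 1); they miss things now and then, are a little off and sometimes report something else, mostly with a low value. They report only what shows in the picture. A call takes as long as a camera call.
- ctrl.recognise(camera, target): "point" ([x, y, z] in m, in world coordinates, good to about 4 mm: the middle of the surface that is visible of it).
The state is a dict: "time_s": time; "q": joint angles; "dq": joint speeds; "joint_efforts": joint torques, N m; "eef_pos": TCP position; "eef_rot": TCP orientation; "wrist_force": force on the tool from outside, world axes, zero at the start; "torque": the same for the moment, N m; "opening": opening from 0.0 (shut) to 1.0 (fully open).
Only numpy, scipy, OpenCV 4.12 (cv2) and the standard library are available. Lean on these libraries where they do the work, as an engineer would, in place of code of your own. Each camera call takes 0.05 s, during which the arm holds its last target.

## Working session

There is one attempt and no reset: what is moved stays moved. The work goes in short steps, Python scripts to look and compute and a tool call to move; the robot and the scene stay as the last step left them, time stands still between calls to the robot, and variables do not carry over. Pictures are saved under pics/ and viewed, and the job is handed in when it is done.

Besides the shell and the picture viewer there is one more tool, called after "Call:" as a command line: name --argument value ..., lists and objects as JSON in quotes. apply_moves: Moves the arm, as the interface text tells. Shift numbers are shares of 0.05 m and turn numbers shares of 0.12 rad, none past 1 either way. Its arguments: {"type":"object","properties":{"plan":{"type":"string"}},"required":["plan"]}

```bash
mkdir -p pics
python3 - <<'E'
from bench import ctrl
import cv2
print(ctrl.get_obs())
for n in ["scene","side","wrist"]:
    im=ctrl.camera(n); cv2.imwrite(f"pics/{n}0.png",im[:,:,::-1])
    for t in ["desk_fan","fan_rotor","square_fan"]:
        print(n,t,[(np['score'],np['point']) for np in ctrl.recognise(n,t)][:2])
    c=ctrl.get_calibration(n); print(c)
E
```

```text
{'time_s': 0.0, 'q': array([-2.06268573e-01,  1.81543368e-01,  1.60801422e+00,  9.03981541e-08,
        1.35383510e+00, -2.06300244e-01]), 'dq': array([ 0.00029277,  0.0010975 , -0.00130771, -0.00051399,  0.00118698,
       -0.00010346]), 'joint_efforts': array([ 3.41415571e-04, -4.44869328e+01, -3.51340663e+01, -2.51131587e-04,
        9.11703974e-03,  3.43231875e-05]), 'eef_pos': array([5.74452515e-01, 1.50161792e-04, 2.41379847e-01]), 'eef_rot': array([ 7.07236877e-01, -7.06976112e-01,  6.11717119e-04,  6.34098332e-04]), 'wrist_force': array([0.79757953, 1.13978767, 0.18255551]), 'torque': array([-0.02083127,  0.03132748, -0.02695597]), 'opening': 0.9992509863637165}
scene desk_fan [(0.95, [0.5384, 0.2, 0.0732])]
scene fan_rotor [(0.81, [0.5199, 0.199, 0.1045]), (0.34, [0.6825, -0.0204, 0.0304])]
scene square_fan [(0.87, [0.6801, -0.0199, 0.0312])]
{'intrinsics': array([[440.7291038 ,   0.        , 258.28191711],
       [  0.        , 440.7291038 , 200.27883321],
       [  0.        ,   0.        ,   1.        ]]), 'k1': -0.014511206800258145, 'R': array([[-0.58719237,  0.80933082
[... 543 characters left out ...]
 [-0.08973743,  0.63102465, -0.77055505],
       [ 0.13420051, -0.75895987, -0.63715785]]), 't': array([0.57956125, 0.12423478, 1.1017648 ])}
wrist desk_fan [(0.94, [0.5202, 0.1256, 0.0716])]
wrist fan_rotor [(0.86, [0.4844, 0.1222, 0.1089])]
wrist square_fan []
{'intrinsics': array([[344.10851856,   0.        , 258.60825254],
       [  0.        , 344.10851856, 189.71610417],
       [  0.        ,   0.        ,   1.        ]]), 'k1': 0.018198744640376824, 'R': array([[ 9.99998958e-01, -1.23602677e-03, -7.45711934e-04],
       [-9.55154425e-04, -9.53875837e-01,  3.00199893e-01],
       [-1.08237170e-03, -3.00198868e-01, -9.53876023e-01]]), 't': array([-0.57462877, -0.03871861,  0.38035212])}
```

View pics/scene0.png

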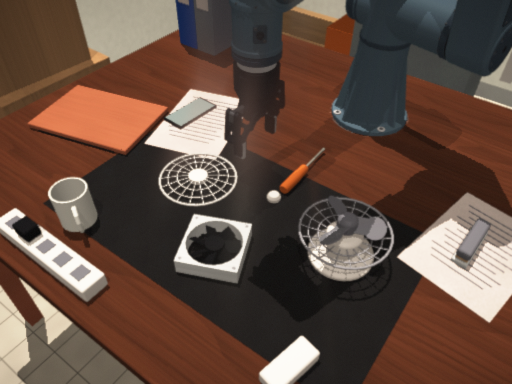

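View pics/side0.png

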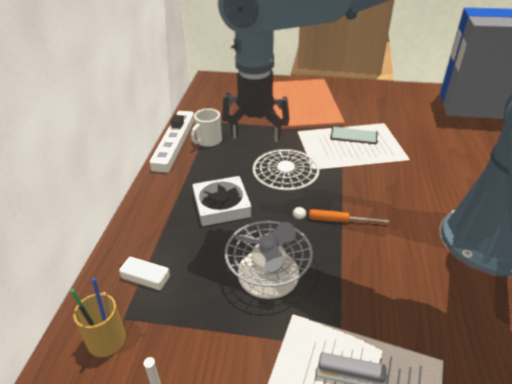

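View pics/wrist0.png

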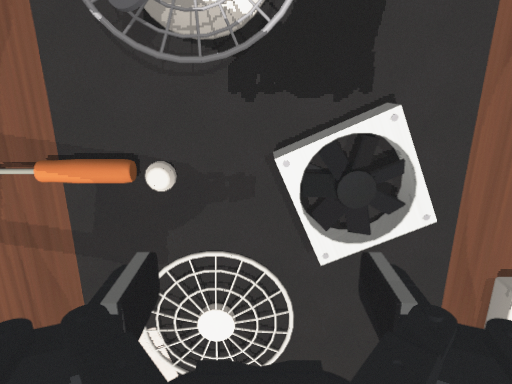

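The pictures show the desk fan at about (346,238) in scene and (268,255) in side. The square fan is at about (213,247) in scene. Next I'll fit the rim and look at the blades enlarged.

```bash
cat > h.py <<'E'
import numpy as np, cv2
def proj(c,X):
    X=np.atleast_2d(X)@np.array(c['R']).T+np.array(c['t'])
    s=X[:,:2]/X[:,2:]; r2=(s**2).sum(1,keepdims=True); s=s*(1+c['k1']*r2)
    K=c['intrinsics']; return s*[K[0,0],K[1,1]]+[K[0,2],K[1,2]]
def overlay(im,c,cx,cy,th,name,box,f=5,draw=True):
    x0,y0,w,h=box
    o=cv2.resize(im[y0:y0+h,x0:x0+w,::-1],None,fx=f,fy=f,interpolation=cv2.INTER_CUBIC)
    def pl(P,col,cl=True):
        p=((proj(c,P)-[x0,y0]+0.5)*f).astype(np.int32); cv2.polylines(o,[p],cl,col,1)
    a=np.linspace(0,2*np.pi,60)
    if draw:
        C=lambda r,z:np.c_[cx+r*np.cos(a),cy+r*np.sin(a),z+0*a]
        pl(C(.0955,.079),(0,255,0)); pl(C(.021,.118),(0,0,255)); pl(C(.07,0.0),(255,255,0))
        for k in range(3):
            t=th+k*2*np.pi/3
            pl(np.array([[cx+r*np.cos(t),cy+r*np.sin(t),.1] for r in (.021,.076)]),(0,255,255),False)
    cv2.imwrite(name,o)
E
python3 - <<'E'
from bench import ctrl
from h import *
for n,b in [("scene",(285,180,125,115)),("side",(210,210,120,100))]:
    c=ctrl.get_calibration(n); im=ctrl.camera(n)
    overlay(im,c,.521,.2,0,f"pics/{n}_ov1.png",b)
    overlay(im,c,.521,.2,0,f"pics/{n}_raw1.png",b,draw=False)
E
```

```text
(no output)
```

View pics/scene_ov1.png

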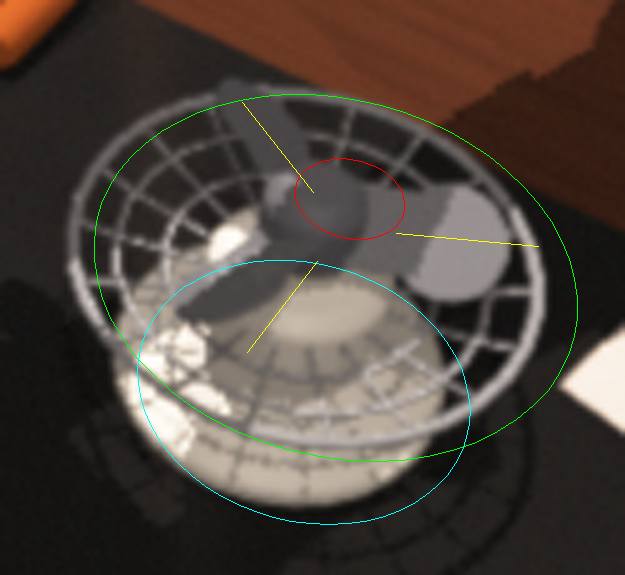

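View pics/side_ov1.png

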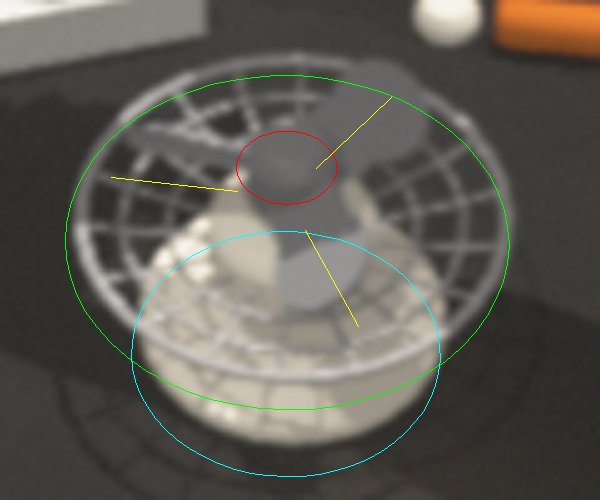

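Run:
```python
from bench import ctrl
from h import *
from scipy.optimize import least_squares
a=np.linspace(0,2*np.pi,200)
obs={"scene":((285,180),(73,541,90,442)),"side":((210,210),(77,511,57,376))}
cal={n:ctrl.get_calibration(n) for n in obs}
def res(p):
    r=[]
    for n,((x0,y0),b) in obs.items():
        q=(proj(cal[n],np.c_[p[0]+p[3]*np.cos(a),p[1]+p[3]*np.sin(a),p[2]+0*a])-[x0,y0]+.5)*5
        r+=[q[:,0].min()-b[0],q[:,0].max()-b[1],q[:,1].min()-b[2],q[:,1].max()-b[3]]
    return r
s=least_squares(res,[.52,.2,.079,.0945]);print(s.x,s.fun)
cx,cy=s.x[:2]
for n,b in [("scene",(285,180,125,115)),("side",(210,210,120,100))]:
    im=ctrl.camera(n)
    overlay(im,cal[n],cx,cy,.65,f"pics/{n}_ov2.png",b)
```

```text
[0.52066645 0.18665847 0.07851697 0.09344501] [-1.88778903 -0.23717907 -4.6903257  -2.45165248  0.16851016 -4.23625838
  2.71612113  3.97966066]
```

View pics/scene_ov2.png

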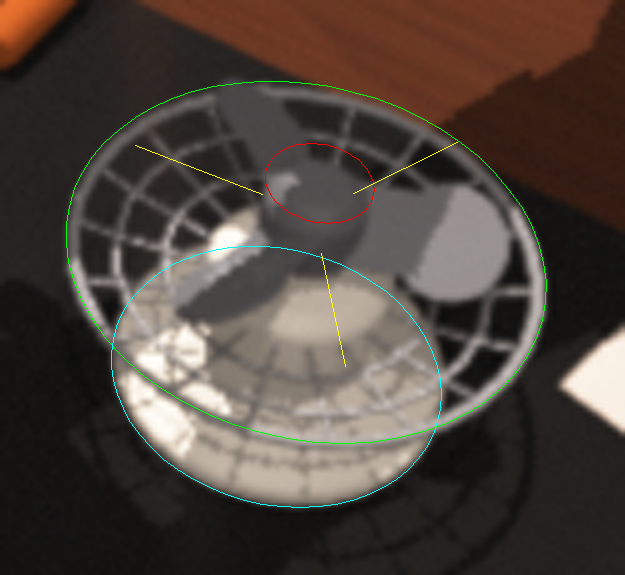

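View pics/side_ov2.png

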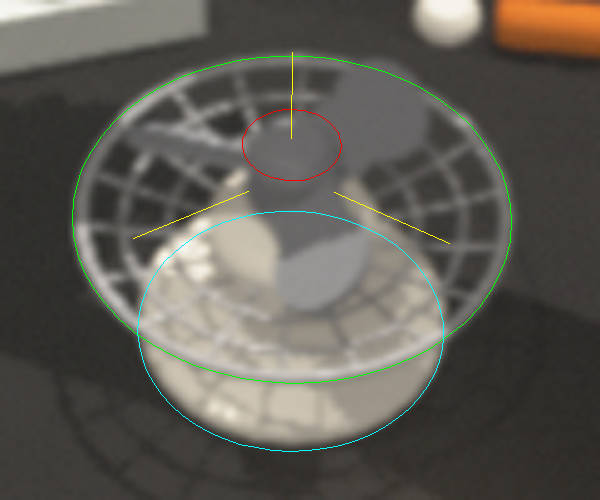

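Rim fit: the fan axis is at (0.521, 0.187). The fitted z of 0.0785 and radius of 0.093 match the given sizes. The blades sit at about −0.2, 1.9 and 4.0 rad. The plan is shut fingers coming down 52 mm to the +x side of the axis, clockwise of the +x blade, then a sweep along +y. That is tool z here: tool x = world x and tool y = down.

Call:
apply_moves --plan "0 0 0.5 0 0 0 0; 0 0 0.5 0 0 0 0; 0 0 0.5 0 0 0 0; 0 0 0.5 0 0 0 0; 0 0 0.44 0 0 0 0"

```text
time_s: 1.3
eef_pos: [0.5749, 0.1232, 0.2423]
eef_rot: [0.707, -0.707, -0.0, 0.0]
wrist_force: [1.1, 0.4, -0.9]
opening: 0.145
```

Run:
```python
from bench import ctrl
from h import *
print(ctrl.tcp_to_tips)
o=ctrl.get_obs();print(o['eef_pos'],o['opening'],o['wrist_force'])
c=ctrl.get_calibration("wrist")
im=ctrl.camera("wrist"); overlay(im,c,.5207,.1867,-.2,"pics/w1.png",(0,0,512,384),1.5)
```

```text
0.011
[0.57493272 0.12319881 0.24234022] 0.1445981042634316 [ 1.05625945  0.38770223 -0.85148125]
```

View pics/w1.png

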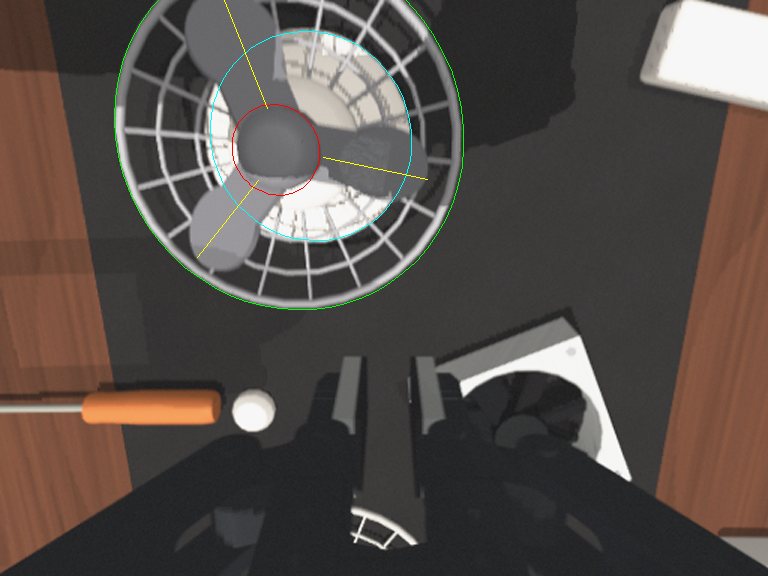

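The wrist overlay matches: rim at (290,140), hub at (277,148), and the +x blade tip near (420,165). Now I lower the fingers to tip z ≈ 0.095.

Call:
apply_moves --plan "0 0.6 0 0 0 0 0; 0 0.6 0 0 0 0 0; 0 0.6 0 0 0 0 0; 0 0.6 0 0 0 0 0; 0 0.32 0 0 0 0 0"

```text
time_s: 1.85
eef_pos: [0.5734, 0.1218, 0.1036]
eef_rot: [-0.707, 0.707, -0.001, -0.001]
wrist_force: [-0.1, 0.4, 0.2]
opening: -0.001
```

Run:
```python
from bench import ctrl
from h import *
o=ctrl.get_obs();print(o['eef_pos'],o['opening'],o['wrist_force'])
for n,b in [("scene",(265,130,160,120)),("wrist",(0,0,512,384))]:
    c=ctrl.get_calibration(n);im=ctrl.camera(n); overlay(im,c,.5207,.1867,-.17,f"pics/{n}2.png",b,768/b[2])
```

```text
[0.57341    0.12178516 0.10356745] -0.001111639021514083 [-0.07833024  0.37720173  0.21579178]
```

View pics/scene2.png

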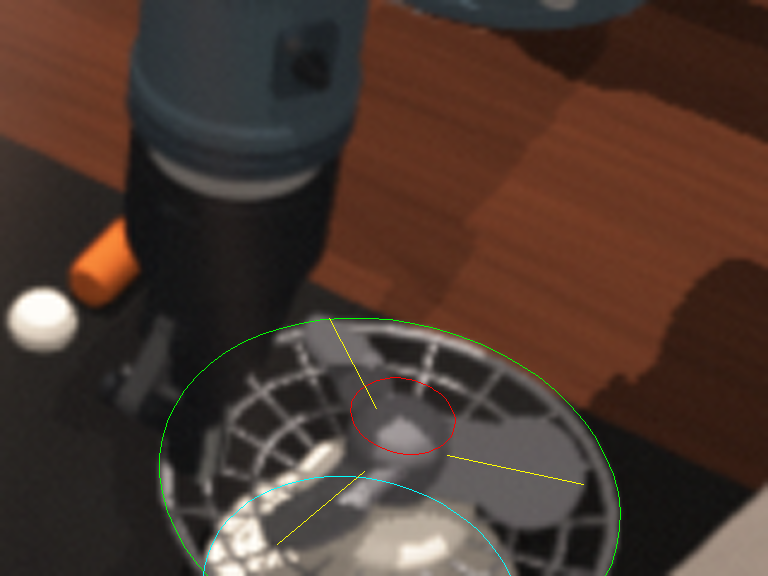

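View pics/wrist2.png

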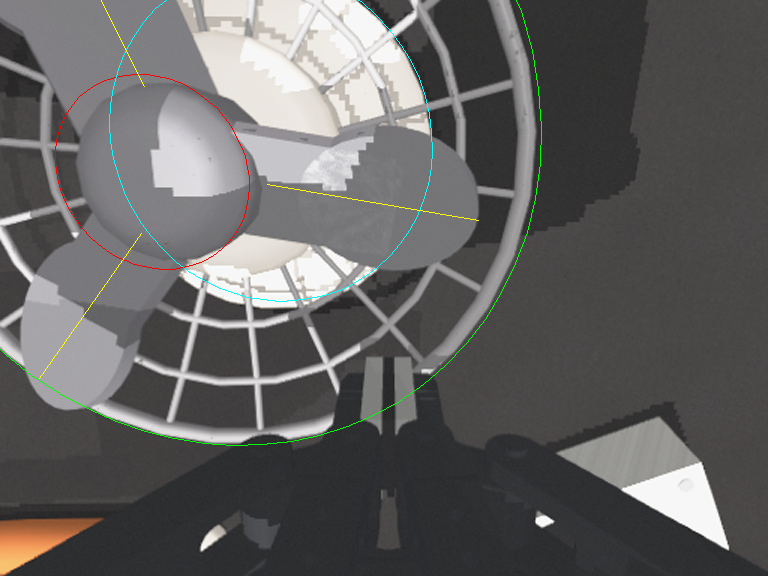

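Fingers are shut at (390,370) in the wrist picture, in the gap clockwise of the +x blade, tips about 14 mm above the rim. Now the flick, lifting away at its end.

Call:
apply_moves --plan "0 0 0.3 0 0 0 0; 0 0 0.55 0 0 0 0; 0 0 0.55 0 0 0 0; 0 0 0.55 0 0 0 0; 0 -0.5 0.6 0 0 0 0"

```text
time_s: 2.45
eef_pos: [0.5735, 0.2511, 0.1305]
eef_rot: [-0.707, 0.707, -0.001, -0.001]
wrist_force: [-0.9, 0.4, -0.6]
opening: 0.001
```

Call:
apply_moves --plan "0 -0.7 0.6 0 0 0 0; 0 -0.7 0.4 0 0 0 0; 0 -0.5 0 0 0 0 0; 0 0 0 0 0 0 0; 0 0 0 0 0 0 0"

```text
time_s: 2.95
eef_pos: [0.5756, 0.3007, 0.2288]
eef_rot: [0.708, -0.707, -0.002, -0.001]
wrist_force: [-0.4, -0.1, -0.8]
opening: -0.0
```

```bash
cat > look.py <<'E'
import sys
from bench import ctrl
from h import *
tag=sys.argv[1]; ims=[]
for n,b in [("scene",(285,180,125,115)),("side",(210,200,120,110))]:
  for k in range(3):
    im=ctrl.camera(n); print(n,k,ctrl.get_obs()['time_s'])
    x,y,w,h=b; ims.append(cv2.resize(im[y:y+h,x:x+w,::-1],(260,260)))
cv2.imwrite(f"pics/look{tag}.png",np.vstack([np.hstack(ims[:3]),np.hstack(ims[3:])]))
print(ctrl.get_obs()['eef_pos'],ctrl.get_obs()['wrist_force'])
E
python3 look.py a
```

```text
scene 0 3.0
scene 1 3.05
scene 2 3.1
side 0 3.15
side 1 3.2
side 2 3.25
[0.5745636 0.2991098 0.2251074] [ 0.60383304 -0.26511084  0.22344338]
```

View pics/looka.png

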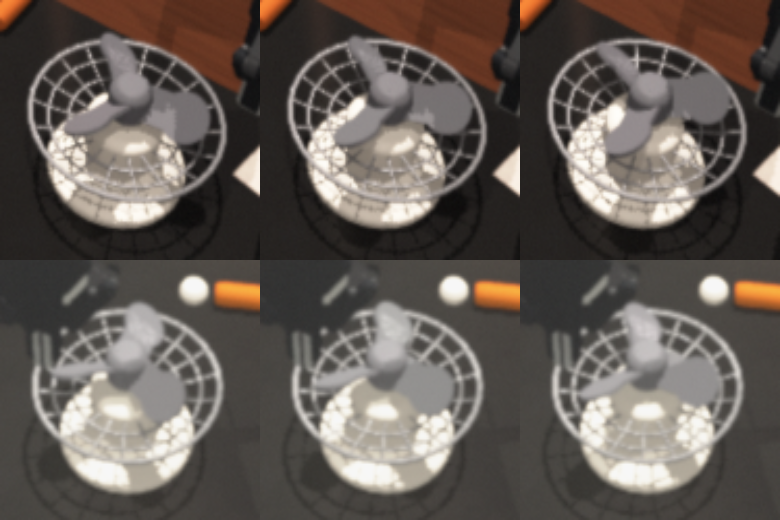

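The blades are turning counter-clockwise at roughly 5 rad/s, the fan hasn't moved, and the fingers are clear above it. I'll hold still and watch.

Call:
apply_moves --plan "0 0 0 0 0 0 0; 0 0 0 0 0 0 0; 0 0 0 0 0 0 0; 0 0 0 0 0 0 0; 0 0 0 0 0 0 0"

```text
time_s: 3.75
eef_pos: [0.575, 0.2995, 0.2263]
eef_rot: [0.707, -0.707, -0.0, -0.0]
wrist_force: [-0.3, -0.6, 0.6]
opening: 0.003
```

```bash
cat > track.py <<'E'
# watch with the side camera for N s; rotation per frame pair from the warped (top view) image of the rotor
import sys
from bench import ctrl
from h import *
N=int(float(sys.argv[1])/.05); cal=ctrl.get_calibration("side")
A=np.arange(0,2*np.pi,np.pi/360)
def ring(im):
    g=cv2.cvtColor(im,cv2.COLOR_RGB2GRAY).astype(np.float32); out=[]
    for r in (.045,.055,.065):
        p=proj(cal,np.c_[.5207+r*np.cos(A),.1867+r*np.sin(A),.1+0*A]).astype(np.float32)
        out.append(cv2.remap(g,p[:,0].reshape(1,-1),p[:,1].reshape(1,-1),cv2.INTER_LINEAR)[0])
    return np.array(out)
prev=None;ps=[];R=[];T=[]
for k in range(N):
    im=ctrl.camera("side"); T.append(ctrl.get_obs()['time_s']); R.append(im)
np.save("pics/last.npy",np.array(R[-20:]))
d=[np.abs(R[i+1][200:310,210:330].astype(int)-R[i][200:310,210:330]).mean() for i in range(N-1)]
print(T[0],T[-1]); print(np.round(d[::max(1,N//20)],2))
x=[R[i] for i in np.linspace(0,N-1,6).astype(int)]
x=[cv2.resize(i[200:310,210:330,::-1],(260,260)) for i in x]
cv2.imwrite(f"pics/trk{sys.argv[2]}.png",np.vstack([np.hstack(x[:3]),np.hstack(x[3:])]))
E
python3 track.py 5 a
```

```text
Still running in the background as job /tmp/bash_jobs.1000/684ce39d2dcd (pid 721). You'll get a notice when it ends.
```

Edit , replacing
```

```
with
```

```

```bash
cat /tmp/bash_jobs.1000/684ce39d2dcd/{stdout,stderr,rc}; ls pics
```

```text
looka.png
scene0.png
scene2.png
scene_ov1.png
scene_ov2.png
scene_raw1.png
side0.png
side_ov1.png
side_ov2.png
side_raw1.png
w1.png
wrist0.png
wrist2.pngcat: /tmp/bash_jobs.1000/684ce39d2dcd/rc: No such file or directory
```

Edit , replacing
```

```
with
```

```

Edit , replacing
```

```
with
```

```

The frame differences fall steadily, so the rotor is slowing by itself. Pictures are slow to take in real time, so I'll wait with empty rows and look less often.

```bash
cat > sh.py <<'E'
import sys
from bench import ctrl
from h import *
a=ctrl.camera("side"); t0=ctrl.get_obs()['time_s']; b=ctrl.camera("side");
f=lambda i:cv2.resize(i[200:310,210:330,::-1],(380,380))
print(t0,ctrl.get_obs()['time_s'],np.abs(a[200:310,210:330].astype(int)-b[200:310,210:330]).mean())
cv2.imwrite(f"pics/s_{sys.argv[1]}.png",np.hstack([f(a),f(b)]))
E
echo
```

```text
(no output)
```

View pics/trka.png

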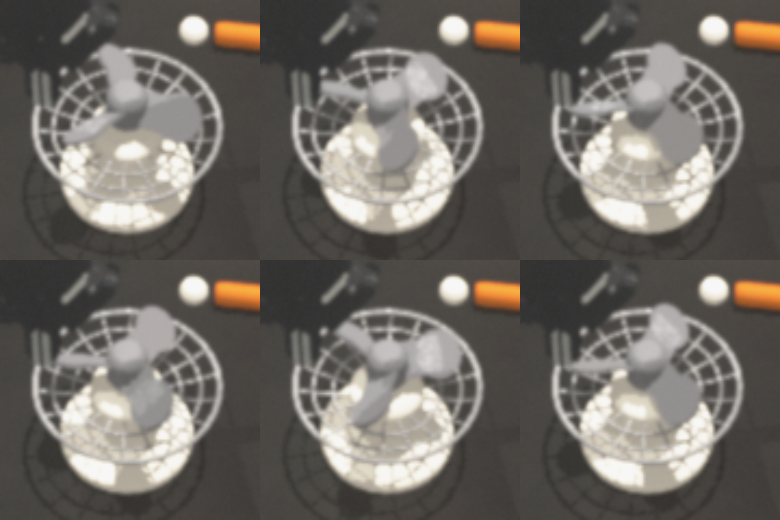

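Call:
apply_moves --plan "0 0 0 0 0 0 0; 0 0 0 0 0 0 0; 0 0 0 0 0 0 0; 0 0 0 0 0 0 0; 0 0 0 0 0 0 0"

```text
time_s: 9.25
eef_pos: [0.575, 0.2995, 0.2263]
eef_rot: [-0.707, 0.707, 0.0, -0.0]
wrist_force: [-0.3, -1.3, -0.0]
opening: -0.002
```

Call:
apply_moves --plan "0 0 0 0 0 0 0; 0 0 0 0 0 0 0; 0 0 0 0 0 0 0; 0 0 0 0 0 0 0; 0 0 0 0 0 0 0"

```text
time_s: 9.75
eef_pos: [0.575, 0.2995, 0.2263]
eef_rot: [-0.707, 0.707, -0.0, -0.0]
wrist_force: [0.6, -0.4, -0.2]
opening: -0.001
```

Call:
apply_moves --plan "0 0 0 0 0 0 0; 0 0 0 0 0 0 0; 0 0 0 0 0 0 0; 0 0 0 0 0 0 0; 0 0 0 0 0 0 0"

```text
time_s: 10.25
eef_pos: [0.575, 0.2995, 0.2263]
eef_rot: [0.707, -0.707, 0.0, -0.0]
wrist_force: [-0.3, -0.1, 0.3]
opening: -0.001
```

Call:
apply_moves --plan "0 0 0 0 0 0 0; 0 0 0 0 0 0 0; 0 0 0 0 0 0 0; 0 0 0 0 0 0 0; 0 0 0 0 0 0 0"

```text
time_s: 10.75
eef_pos: [0.575, 0.2995, 0.2263]
eef_rot: [0.707, -0.707, 0.0, -0.0]
wrist_force: [-0.0, 0.2, -0.2]
opening: -0.001
```

Call:
apply_moves --plan "0 0 0 0 0 0 0; 0 0 0 0 0 0 0; 0 0 0 0 0 0 0; 0 0 0 0 0 0 0; 0 0 0 0 0 0 0"

```text
time_s: 11.25
eef_pos: [0.575, 0.2995, 0.2263]
eef_rot: [-0.707, 0.707, -0.0, 0.0]
wrist_force: [-0.2, 0.8, -0.3]
opening: 0.003
```

Call:
apply_moves --plan "0 0 0 0 0 0 0; 0 0 0 0 0 0 0; 0 0 0 0 0 0 0; 0 0 0 0 0 0 0; 0 0 0 0 0 0 0"

```text
time_s: 11.75
eef_pos: [0.575, 0.2995, 0.2263]
eef_rot: [0.707, -0.707, -0.0, -0.0]
wrist_force: [0.5, 0.8, -0.2]
opening: 0.001
```

```bash
python3 sh.py b
```

```text
11.8 11.85 0.8306818181818182
```

View pics/s_b.png

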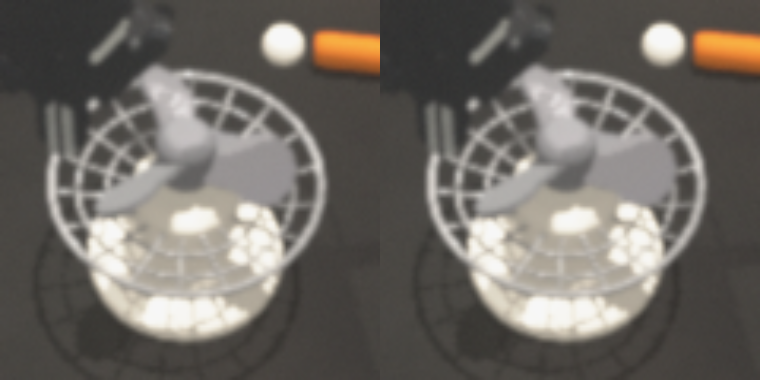

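It is still turning slowly and the fan hasn't moved. I'll wait longer.

Call:
apply_moves --plan "0 0 0 0 0 0 0; 0 0 0 0 0 0 0; 0 0 0 0 0 0 0; 0 0 0 0 0 0 0; 0 0 0 0 0 0 0"

```text
time_s: 12.35
eef_pos: [0.575, 0.2995, 0.2263]
eef_rot: [-0.707, 0.707, -0.0, -0.0]
wrist_force: [0.9, -0.5, -0.6]
opening: 0.001
```

Call:
apply_moves --plan "0 0 0 0 0 0 0; 0 0 0 0 0 0 0; 0 0 0 0 0 0 0; 0 0 0 0 0 0 0; 0 0 0 0 0 0 0"

```text
time_s: 12.85
eef_pos: [0.575, 0.2995, 0.2263]
eef_rot: [-0.707, 0.707, -0.0, -0.0]
wrist_force: [0.1, 0.1, -0.3]
opening: 0.002
```

Call:
apply_moves --plan "0 0 0 0 0 0 0; 0 0 0 0 0 0 0; 0 0 0 0 0 0 0; 0 0 0 0 0 0 0; 0 0 0 0 0 0 0"

```text
time_s: 13.35
eef_pos: [0.575, 0.2995, 0.2263]
eef_rot: [0.707, -0.707, 0.0, 0.0]
wrist_force: [-0.9, -1.0, -0.2]
opening: -0.0
```

Call:
apply_moves --plan "0 0 0 0 0 0 0; 0 0 0 0 0 0 0; 0 0 0 0 0 0 0; 0 0 0 0 0 0 0; 0 0 0 0 0 0 0"

```text
time_s: 13.85
eef_pos: [0.575, 0.2995, 0.2263]
eef_rot: [-0.707, 0.707, 0.0, 0.0]
wrist_force: [-0.1, -1.0, -0.6]
opening: 0.0
```

Call:
apply_moves --plan "0 0 0 0 0 0 0; 0 0 0 0 0 0 0; 0 0 0 0 0 0 0; 0 0 0 0 0 0 0; 0 0 0 0 0 0 0"

```text
time_s: 14.35
eef_pos: [0.575, 0.2995, 0.2263]
eef_rot: [0.707, -0.707, -0.0, -0.0]
wrist_force: [0.2, -0.5, -0.3]
opening: -0.002
```

Call:
apply_moves --plan "0 0 0 0 0 0 0; 0 0 0 0 0 0 0; 0 0 0 0 0 0 0; 0 0 0 0 0 0 0; 0 0 0 0 0 0 0"

```text
time_s: 14.85
eef_pos: [0.575, 0.2995, 0.2263]
eef_rot: [0.707, -0.707, 0.0, 0.0]
wrist_force: [0.2, 0.1, -0.1]
opening: -0.001
```

Call:
apply_moves --plan "0 0 0 0 0 0 0; 0 0 0 0 0 0 0; 0 0 0 0 0 0 0; 0 0 0 0 0 0 0; 0 0 0 0 0 0 0"

```text
time_s: 15.35
eef_pos: [0.575, 0.2995, 0.2263]
eef_rot: [-0.707, 0.707, -0.0, 0.0]
wrist_force: [0.0, 0.1, 0.4]
opening: 0.003
```

Call:
apply_moves --plan "0 0 0 0 0 0 0; 0 0 0 0 0 0 0; 0 0 0 0 0 0 0; 0 0 0 0 0 0 0; 0 0 0 0 0 0 0"

```text
time_s: 15.85
eef_pos: [0.575, 0.2995, 0.2263]
eef_rot: [-0.707, 0.707, -0.0, -0.0]
wrist_force: [-0.1, 1.1, -0.9]
opening: 0.001
```

```bash
python3 sh.py c
```

```text
15.9 15.95 0.8298989898989899
```

Call:
apply_moves --plan "0 0 0 0 0 0 0; 0 0 0 0 0 0 0; 0 0 0 0 0 0 0; 0 0 0 0 0 0 0; 0 0 0 0 0 0 0"

```text
time_s: 16.45
eef_pos: [0.575, 0.2995, 0.2263]
eef_rot: [0.707, -0.707, 0.0, -0.0]
wrist_force: [0.4, -0.7, -0.5]
opening: 0.001
```

Call:
apply_moves --plan "0 0 0 0 0 0 0; 0 0 0 0 0 0 0; 0 0 0 0 0 0 0; 0 0 0 0 0 0 0; 0 0 0 0 0 0 0"

```text
time_s: 16.95
eef_pos: [0.575, 0.2995, 0.2263]
eef_rot: [-0.707, 0.707, 0.0, -0.0]
wrist_force: [-0.4, 0.4, 0.2]
opening: -0.003
```

```bash
python3 sh.py d; python3 -c "
import cv2,numpy as np
a=cv2.imread('pics/s_c.png')[:,:380].astype(int);b=cv2.imread('pics/s_d.png')[:,:380].astype(int);c=cv2.imread('pics/s_b.png')[:,:380].astype(int)
print(abs(a-b).mean(),abs(a-c).mean())
cv2.imwrite('pics/cd.png',np.hstack([a,b]))"
```

```text
17.0 17.05 0.8245454545454546
0.5914658356417359 0.5857271468144044[ WARN:0@0.072] global loadsave.cpp:1063 imwrite_ Unsupported depth image for selected encoder is fallbacked to CV_8U.
```

View pics/cd.png

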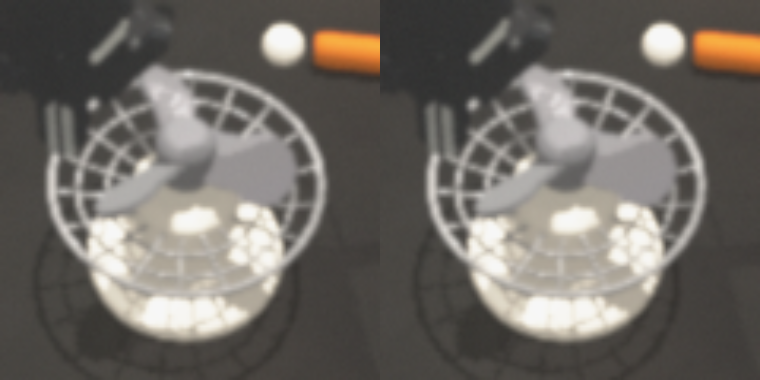

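The pictures at 11.8, 15.9 and 17.0 s are identical apart from about 0.83 of noise, so the rotor is at a standstill. Before handing in I'll check the speed late in the run-down from the stored frames, and the fan's position.

Run:
```python
from bench import ctrl
from h import *
R=np.load("pics/last.npy")
x=[cv2.resize(i[200:310,210:330,::-1],(190,190)) for i in R[[0,6,12,19]]]
cv2.imwrite("pics/last.png",np.hstack(x))
im=ctrl.camera("scene");c=ctrl.get_calibration("scene")
overlay(im,c,.5207,.1867,0,"pics/fin.png",(160,170,260,130),3)
```

```text
(no output)
```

View pics/last.png

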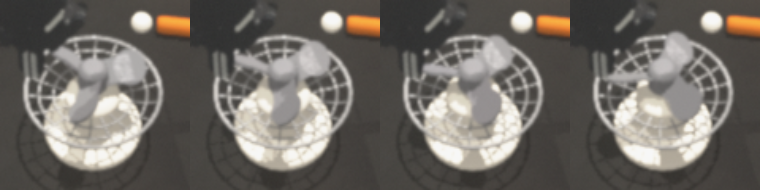

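View pics/fin.png

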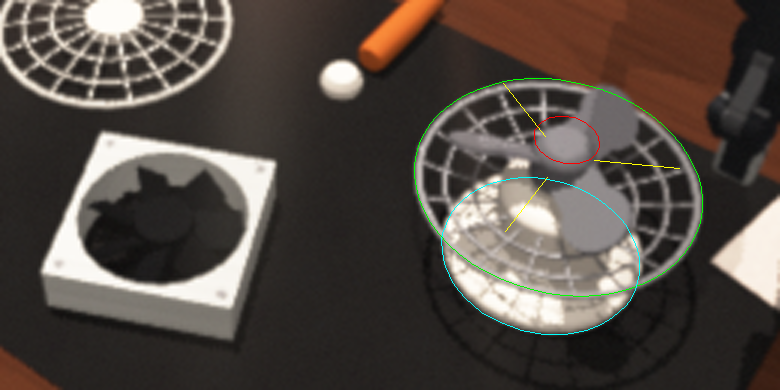

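The last stored second shows about 1 rad of steady counter-clockwise motion, after about 5 rad/s at 3 s, so the rotor made well over one turn. The rim still lies on the overlay, so the fan hasn't moved, and the square fan was left alone. Handing in.

```bash
python3 -c "
from bench import ctrl
print(ctrl.hand_in())"
```

```text
the job is handed in; nothing more can be done
None
```

I flicked one blade of the desk fan counter-clockwise with the shut fingertips, then lifted the arm clear. The blades ran on by themselves and slowed to a standstill. The job is handed in, and no verdict was reported.

- **Run-on:** the blades turned at roughly 5 rad/s just after the flick and about 0.9 rad/s around 8 s. I estimate about two turns, judged from the pictures rather than counted.
- **Standstill:** side pictures at 11.8, 15.9 and 17.0 s were identical apart from image noise, so the rotor was still well before handing in.
- **Desk fan position:** its rim and foot still lay on the outline fitted at the start, so it was neither shoved nor tipped.
- **Square fan:** the arm stayed well clear of it and it looked undisturbed in the last picture, but I did not measure its rotor angle.

No check failed or disagreed. At 11.8 s I took the blades to be still turning slowly. The later pictures showed that this was image noise and they had already stopped.

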